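Fit the grinder lid and hold it at half-turn

TASK

Slide the clear splash guard of the low wooden caddy fully open, take out the grinder's bayonet lid, drop it fully home into the slots of the grinder's mouth, and then slide the guard fully shut again. Then twist the lid clockwise (seen from above) to half-turn, about 40 degrees from where it went in and well short of the lock click near 70 degrees, and finish while still gripping it and holding it there against its return spring. Leave the butter dish, the egg cup and the colander where they stand.

Things in the scene. Friction and masses are not known exactly. Their poses are not given: they have to be found in the camera images.
- guard (a joint): travel of the guard along its track, m: 0 shut, 0.15 fully open; it starts at or nearly shut, stays where it is left and takes 1 to 2 N to slide. It moves along the caddy's own +y axis.
- guard_grip (a point): centre of the guard's grip: an upright aluminium bar on the middle of the clear guard, 60 long (along the caddy's x) by 16 wide (along its y) by 32 high, this point 16 above the guard's plate, which is 160 x 160 x 6. Axes: as the caddy's; moves with the guard.
- caddy: fixed low wooden box with aluminium rails, 170 (x) by 330 (y) by 66 high, rails to 80; origin at the centre of its underside on the worktop. Its -y half is an open bay (inside about 154 x 157, floor 6 above the worktop) that holds the lid and is covered by the guard when shut; its +y half has a fixed wooden top under which nothing lies, and the open guard stands over it. Guard plate 68 to 74 above the worktop, grip bar up to 106.
- lid_mid (a point): centre of the loose grinder lid (160 g, about), half-way up its 56 height; x along the grip bar and lugs, z up. From its underside: steel plug 66 across with two opposite lugs on its x axis (each 12 wide, 8 high, reaching 41 from the axis) 0 to 16; steel flange 90 across, 16 to 24; white grip bar on top, 56 long (x) by 18 wide (y), 24 to 56. A half turn about z makes no difference. At the start it stands upright in the caddy's bay.
- grinder: fixed white electric grinder, round, 132 across at the foot, 112 at the mouth, 100 high; origin at the centre of its underside, z up. The mouth is a 71 bore with two opposite slots, on the grinder's +x and -x axis, each 17 wide and reaching 44 from the axis: the lid's lugs must lie along the grinder's x axis (either way round) to drop in, with about 2 play each way. Small raised ribs on the rim: one at each slot, two at half-turn, three at the end of travel.
- lid_home (a point): on the grinder's axis, 113.5 above the worktop: where the lid's centre (point lid_mid) lies when it is fully home. Axes: as the grinder's.
- interlock (a joint): turn, rad, of the spring-loaded interlock ring inside the mouth, which the lid's lugs carry round: 0 as the lid goes in, growing clockwise from above, 0.7 half-turn, lock click at 1.2, stop at 1.4. The lid turns about 0.05 rad before the ring follows. The spring (about 0.12 N m per rad) turns ring and lid back to 0 when let go. Past about 0.4 the rim holds the lugs down.
- butter_dish: glass butter dish, 100 x 170 x 75 high, origin under its centre; leave alone.
- egg_cup: white ceramic egg cup, 50 across, 62 high, origin under its centre; leave alone.
- colander: plastic colander, 220 across the rim, 90 high, origin under its centre; leave alone.

How it is judged:
By the outcome, as a careful person would: the job done as asked, in the order asked, and still so for the second after the job is handed in, while the arm keeps its last pose, push and grip.
It also fails if it takes over 69 s, if anything falls off the work surface, if the arm or the gripper's body presses on something with over 40 N, if the wrist force passes 120 N, or if a joint passes its speed limit or range.

ROBOT

A 6-joint arm with a two-finger parallel gripper is mounted at the origin on the work surface. World frame = base frame: x ahead of the robot, y to its left, z up, the work surface at z = 0. Lengths are in m, angles in rad, forces in N, time in s.
With the tool pointing down it reaches from about 0.325 to 1 m from the base axis. Payload 5.1 kg.
Tool frame: the origin (TCP) lies at the very end of the fingers, on their centre line; the grasp point (between the pads) lies 19 mm behind it (ctrl.tcp_to_grasp is the distance from the TCP to the grasp point, in m); z points along the fingers, y is the line along which they close (so a half turn about z gives the same grasp; the last joint's range is limited). The gripper opens to 85 mm and grips with 20 to 120 N. Pads are 22 mm wide; open, the fingers measure 114 mm over their backs; the gripper's body (76 mm by 85 mm) begins 54 mm behind the grasp point. The pads swing forward as they close: fully open they stand 13 mm farther back than shut.
Start: joints at [1.088, 0.124, 1.65, -0, 1.367, -0.083], TCP at [0.253, 0.599, 0.2] pointing down, gripper open.
Joint ranges: [-2.61, 2.61], [-1.02, 2.33], [0.03, 2.71], [-1.35, 4.49], [0.32, 2.68], [-2.91, 2.91]. Speed limits (rad/s): [2.57, 2.57, 3.14, 3.14, 3.14, 3.14].

INTERFACE

Orientations are given as a unit quaternion [x, y, z, w].
In Python, from cell import ctrl gives the robot as it stands.
- The arm moves only by the tool servo_tool, never from a script. Its argument "series" is a list of rows, each an object with "jaw": the opening, from -1 (shut) to 1 (fully open); "linear": the shift along the world's x, y, z in cm, a list of three; "rotation": the turn, a rotation vector about the world's x, y, z in rad, a list of three. A call has exactly 8 rows; each row shifts and turns the commanded pose from where the row before left it; what a row does not reach is not made up. A row lasts 1/8 s, in which the tool goes at most 62.5 mm and 10.7 degrees, less where a joint would pass 70% of its speed; a pose out of reach is approached as far as the arm can. A call with a gripper value outside its range is refused whole. The fingers move at their own pace and stop on an object; "squeeze" is the grip in N (left out, the last holds). Time passes only in rows, so rows that do not move let the fingers close, or fill a call up. It gives the time, the measured TCP pose, the force, the opening and the grip force at its end, in the units of the state.
- ctrl.observe(): the state, without advancing time (a new reading comes with each control period).
- ctrl.snapshot(name): name is "scene" or "top"; returns the picture (400x640x3 uint8, red, green, blue); there is no depth.
- ctrl.camera_info(name): a dict with "fx", "fy", "cx", "cy" (pixels), "rvec" (rotation vector, rad) and "tvec" (3), from world to camera coordinates, as OpenCV has them. Camera axes: x right, y down, z forward; pixel columns grow to the right and rows downward; lengths in m; the calibration is good to about 2 mm. A picture is of the moment at which its call begins. camera_info takes no time and is no camera call.
- ctrl.finish_job(): hands the job in; it is judged then, once.
The state is a dict: "time_s": time; "q": joint angles; "joint_velocities": joint speeds; "joint_torque": joint torques, N m; "tool_pos": TCP position; "orientation": TCP orientation; "force": force on the tool from outside, world axes, zero at the start; "moment": the same for the moment, N m; "finger_gap": opening from 0.0 (shut) to 1.0 (fully open); "grip_force": force on a finger pad.
Only numpy, scipy, OpenCV 4.12 (cv2) and the standard library are available. Lean on these libraries where they do the work, as an engineer would, in place of code of your own. Each camera call takes 0.05 s, during which the arm holds its last target. There are 200 camera calls.

## Working session

There is one attempt and no reset: what is moved stays moved. The work goes in short steps, Python scripts to look and compute and a tool call to move; the robot and the scene stay as the last step left them, time stands still between calls to the robot, and variables do not carry over. Pictures are saved under pics/ and viewed, at most 10 in all, crops included, and the job is handed in when it is done.

Besides the shell and the picture viewer there is one more tool, called after "Request:" by a JSON object that holds its "name" and its "arguments", one argument or row to a line. servo_tool: Moves the arm, as the interface text tells. Its arguments: {"type":"object","properties":{"series":{"type":"array"},"squeeze":{"type":"number"}},"required":["series"]}

```bash
mkdir -p pics; cat > h.py <<'E'
import numpy as np, cv2
from cell import ctrl
from scipy.spatial.transform import Rotation as R
def snap(n,f):
    im=ctrl.snapshot(n); cv2.imwrite(f'pics/{f}.png',im[:,:,::-1]); return im
def K(n):
    c=ctrl.camera_info(n); return np.array([[c['fx'],0,c['cx']],[0,c['fy'],c['cy']],[0,0,1.]]),np.array(c['rvec'],float),np.array(c['tvec'],float)
def ray(n,u,v,z):
    k,r,t=K(n); M=cv2.Rodrigues(r)[0]; o=-M.T@t; d=M.T@np.linalg.inv(k)@[u,v,1]
    return o+d*(z-o[2])/d[2]
def proj(n,P):
    k,r,t=K(n); return cv2.projectPoints(np.array(P,float).reshape(-1,1,3),r,t,k,None)[0][:,0]
E
python3 - <<'E'
from h import *
for n in('scene','top'):
    snap(n,n+'0'); k,r,t=K(n); print(n,k[0,0],-cv2.Rodrigues(r)[0].T@t)
print(ctrl.observe())
E
```

```text
scene 416.5716511338946 [ 1.26618212 -0.69299471  1.12749225]
top 393.0568145099061 [ 0.44132106 -0.20730632  1.16206832]
{'time_s': 0.1, 'q': array([ 1.08836708e+00,  1.24449812e-01,  1.65154278e+00, -9.78214093e-06,
        1.36747562e+00, -8.26093255e-02]), 'joint_velocities': array([-0.00183561,  0.00041432, -0.00459896,  0.00039726,  0.00133686,
        0.0012591 ]), 'joint_torque': array([ 2.67030246e-04, -4.24931037e+01, -3.66653180e+01, -4.63800347e-05,
        3.99682802e-03, -7.93667681e-06]), 'tool_pos': array([0.25276735, 0.59818226, 0.1989664 ]), 'orientation': array([ 1.98580023e-01,  9.80084228e-01, -9.01937448e-04, -2.56830824e-04]), 'force': array([ 0.06993751, -0.63971057,  0.12715993]), 'moment': array([-0.02177269,  0.02508271,  0.01117383]), 'grip_force': 0.0, 'finger_gap': 1.0022101277792745}
```

View pics/top0.png

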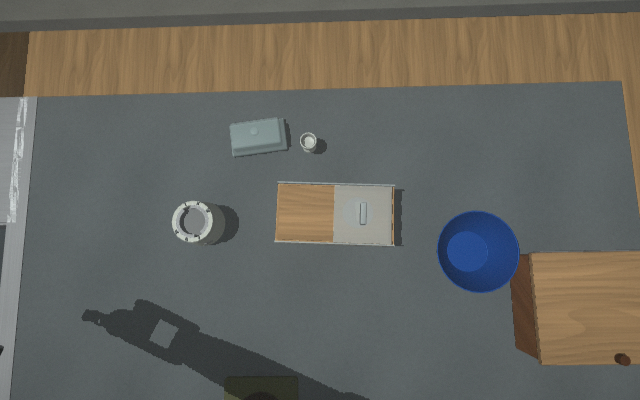

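View pics/scene0.png

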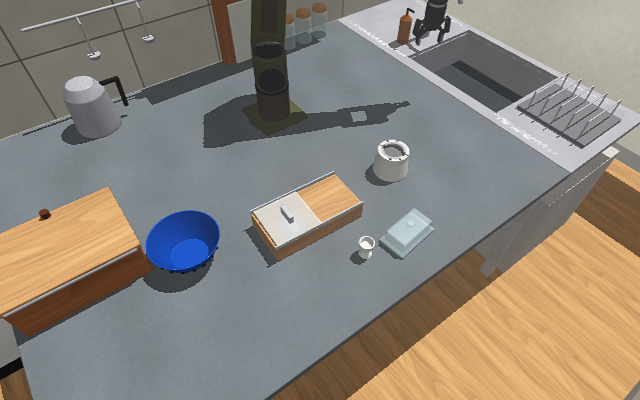

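The top view shows the caddy at columns 275–397 and rows 182–245 (guard on the right, bar near (363,213)) and the grinder mouth near (193,222). Image up is world +x and image left is +y. Next I'll enlarge both.

```bash
python3 - <<'E'
from h import *
im=cv2.imread('pics/top0.png')
a=cv2.resize(im[170:260,268:408],None,fx=5.5,fy=5.5,interpolation=cv2.INTER_CUBIC)[:300*2]
b=cv2.resize(im[192:252,162:242],None,fx=10,fy=10,interpolation=cv2.INTER_CUBIC)
cv2.imwrite('pics/c1.png',a); cv2.imwrite('pics/c2.png',b)
E
```

```text
(no output)
```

View pics/c1.png

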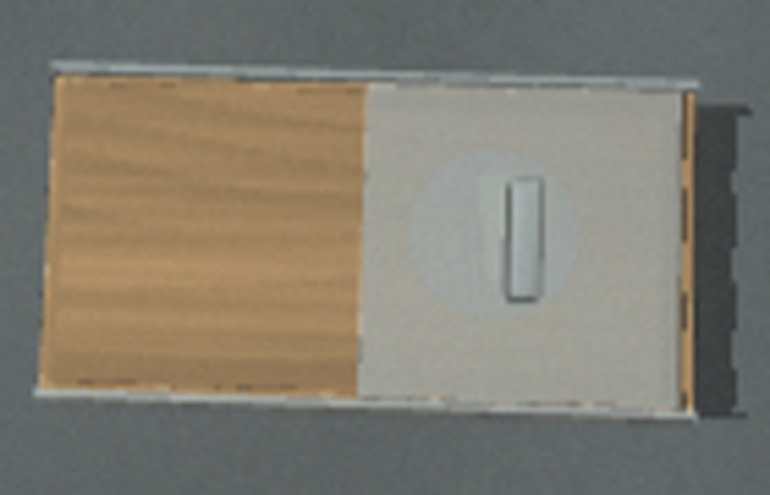

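View pics/c2.png

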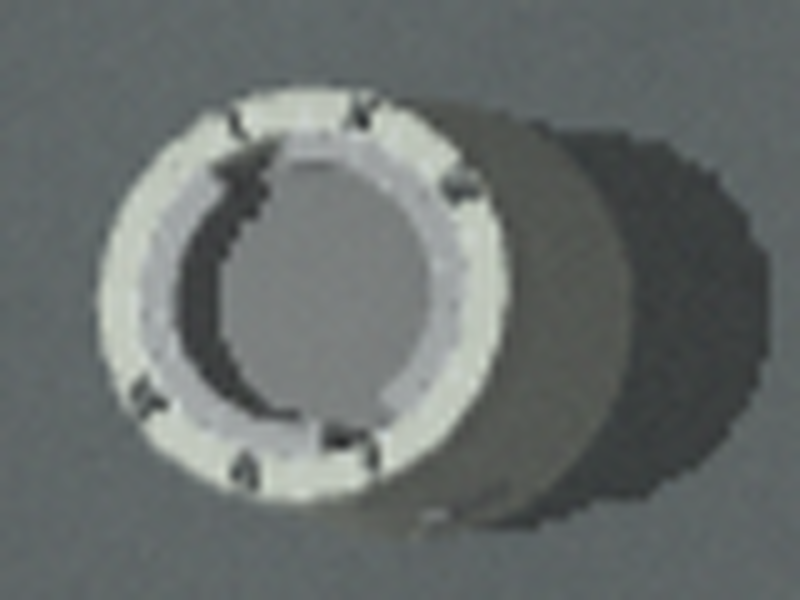

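Readings from the two crops:
- **c1, caddy:** rail corners at about (52,62), (698,82), (695,418) and (36,396). The bar top is centred near (528,238). The lid flange shows faintly through the guard near (495,235).
- **c2, grinder:** the mouth rim spans x 98–512 and y 87–503. The single ribs, which mark the slots, are at (235,123) and (370,455).

```bash
python3 - <<'E'
from h import *
f1=lambda p:((p[0]+.5)/5.5-.5+268,(p[1]+.5)/5.5-.5+170)
f2=lambda p:((p[0]+.5)/10-.5+162,(p[1]+.5)/10-.5+192)
C=[ray('top',*f1(p),.08)[:2] for p in[(52,62),(698,82),(695,418),(36,396)]]
print('corners',np.round(C,4),'c',np.mean(C,0)); a,b,c,d=C
print([np.linalg.norm(x-y) for x,y in((a,b),(b,c),(c,d),(d,a))])
v=(a+d-b-c); print('caddy +y yaw-90 deg',np.degrees(np.arctan2(v[1],v[0]))-90)
B=[ray('top',*f1(p),.106)[:2] for p in[(513,178),(543,178),(538,298),(508,298)]]
print('bar',np.round(B,4),np.mean(B,0)); 
print('lid flange',ray('top',*f1((495,235)),.03))
g=[ray('top',*f2(p),.1)[:2] for p in[(305,295),(98,295),(512,295),(305,87),(305,503),(235,123),(370,455)]]
print('grinder',np.round(g,4)); s=g[5]-g[6]; print('slot yaw deg',np.degrees(np.arctan2(s[1],s[0])), 'mid ribs',(g[5]+g[6])/2)
o=ctrl.observe(); print(R.from_quat(o['orientation']).as_matrix(),ctrl.tcp_to_grasp)
# fit caddy in scene view check
E
```

```text
corners [[ 0.6444 -0.0568]
 [ 0.627  -0.3844]
 [ 0.4587 -0.3756]
 [ 0.4751 -0.0487]] c [ 0.55130345 -0.21639074]
[np.float64(0.32805595397671644), np.float64(0.16857785629910516), np.float64(0.32729229151920214), np.float64(0.1695182625039657)]
caddy +y yaw-90 deg -2.957038272092049
bar [[ 0.5767 -0.2877]
 [ 0.5764 -0.3024]
 [ 0.5175 -0.298 ]
 [ 0.5178 -0.2834]] [ 0.54708979 -0.29285667]
lid flange [ 0.55646397 -0.2830986   0.03      ]
grinder [[0.5341 0.1735]
 [0.5352 0.2307]
 [0.533  0.1165]
 [0.5915 0.1753]
 [0.4776 0.1717]
 [0.5819 0.1945]
 [0.4903 0.1543]]
slot yaw deg 23.646100354400634 mid ribs [0.53607723 0.17439333]
[[-9.21131817e-01  3.89249835e-01 -8.61645199e-04]
 [ 3.89250761e-01  9.21130322e-01 -1.66594639e-03]
 [ 1.45218162e-04 -1.86995228e-03 -9.99998241e-01]] 0.0187
```

Request:
{"name": "servo_tool", "arguments": {
  "series": [
    {"jaw": 1,"linear": [1.84,-5.57,0],"rotation": [0,0,0.022]},
    {"jaw": 1,"linear": [1.84,-5.57,0],"rotation": [0,0,0.022]},
    {"jaw": 1,"linear": [1.84,-5.57,0],"rotation": [0,0,0.022]},
    {"jaw": 1,"linear": [1.84,-5.57,0],"rotation": [0,0,0.022]},
    {"jaw": 1,"linear": [1.84,-5.57,0],"rotation": [0,0,0.022]},
    {"jaw": 1,"linear": [1.84,-5.57,0],"rotation": [0,0,0.022]},
    {"jaw": 1,"linear": [1.84,-5.57,0],"rotation": [0,0,0.022]},
    {"jaw": 1,"linear": [1.84,-5.57,0],"rotation": [0,0,0.022]}
  ],
  "squeeze": 30
}}

```text
time_s: 1.1
tool_pos: [0.4002, 0.1513, 0.1999]
orientation: [0.111, 0.994, 0.0, 0.0]
force: [0.5, 1.3, 0.9]
finger_gap: 0.996
grip_force: 0.0
```

Request:
{"name": "servo_tool", "arguments": {
  "series": [
    {"jaw": 1,"linear": [1.84,-5.57,0],"rotation": [0,0,0.022]},
    {"jaw": 1,"linear": [1.84,-5.57,0],"rotation": [0,0,0.022]},
    {"jaw": 1,"linear": [1.84,-5.57,0],"rotation": [0,0,0.022]},
    {"jaw": 1,"linear": [1.84,-5.57,0],"rotation": [0,0,0.022]},
    {"jaw": 1,"linear": [1.84,-5.57,0],"rotation": [0,0,0.022]},
    {"jaw": 1,"linear": [1.84,-5.57,0],"rotation": [0,0,0.022]},
    {"jaw": 1,"linear": [1.84,-5.57,-1],"rotation": [0,0,0.022]},
    {"jaw": 1,"linear": [1.84,-5.57,-1],"rotation": [0,0,0.022]}
  ]
}}

```text
time_s: 2.1
tool_pos: [0.5476, -0.2944, 0.1795]
orientation: [0.024, 1.0, 0.0, -0.0]
force: [0.4, 0.7, -0.2]
finger_gap: 1.006
grip_force: 0.0
```

Request:
{"name": "servo_tool", "arguments": {
  "series": [
    {"jaw": 0.2,"linear": [0,0.1,-2.5],"rotation": [0,0,0]},
    {"jaw": 0,"linear": [0,0,-2.5],"rotation": [0,0,0]},
    {"jaw": 0,"linear": [0,0,-2.5],"rotation": [0,0,0]},
    {"jaw": 0,"linear": [0,0,-2],"rotation": [0,0,0]},
    {"jaw": -1,"linear": [0,0,0],"rotation": [0,0,0]},
    {"jaw": -1,"linear": [0,0,0],"rotation": [0,0,0]},
    {"jaw": -1,"linear": [0,0,0],"rotation": [0,0,0]},
    {"jaw": -1,"linear": [0,0,0],"rotation": [0,0,0]}
  ],
  "squeeze": 25
}}

```text
time_s: 3.1
tool_pos: [0.548, -0.2918, 0.0863]
orientation: [0.024, 1.0, -0.001, 0.001]
force: [0.2, 0.2, -0.6]
finger_gap: 0.003
grip_force: 0.0
```

```bash
python3 - <<'E'
from h import *
a=snap('top','t1')[:,:,::-1]; b=snap('scene','s1')[:,:,::-1]
A=cv2.resize(a[165:265,260:410],(600,400),interpolation=cv2.INTER_CUBIC)
B=cv2.resize(b[150:290,230:390],(457,400),interpolation=cv2.INTER_CUBIC)
cv2.imwrite('pics/c3.png',cv2.resize(np.hstack([A[:,200:543],B]),(800,400)))
E
```

```text
(no output)
```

View pics/c3.png

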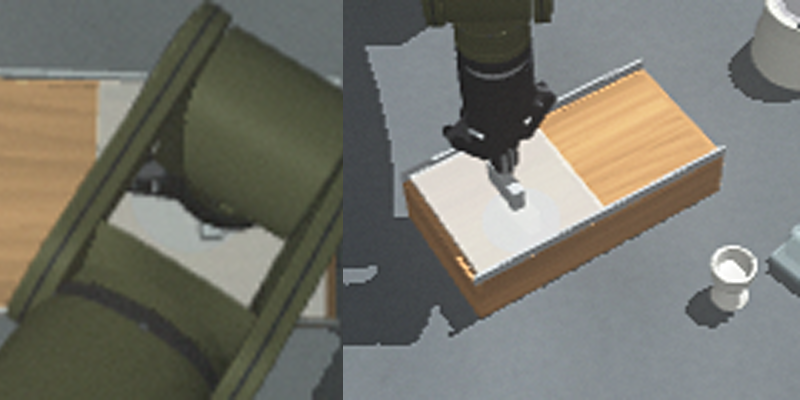

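The right-hand panel shows the fingers near (505,155) and the bar from about (490,165) to (520,205). I'll compare that with the expected projections.

```bash
python3 - <<'E'
from h import *
P=proj('scene',[[.5768,-.2949,.106],[.547,-.2929,.106],[.5176,-.2907,.106],[.5768,-.2949,.074],[.548,-.2918,.0863],[.548,-.2918,.105]])
print(np.round((P-[230,150])*2.857+[343,0]))
b=cv2.imread('pics/s1.png'); cv2.imwrite('pics/c4.png',cv2.resize(b[185:235,260:320],(720,600),interpolation=cv2.INTER_CUBIC))
print(np.round((P-[260,185])*12))
o=ctrl.observe(); print(o['finger_gap'],o['grip_force'],o['force'],o['tool_pos'])
E
```

```text
[[516. 193.]
 [503. 175.]
 [490. 157.]
 [518. 211.]
 [505. 186.]
 [504. 176.]]
[[367. 391.]
 [310. 315.]
 [256. 241.]
 [373. 466.]
 [320. 362.]
 [316. 318.]]
-0.0011982006736207212 0.0 [ 0.25271099 -0.26373131  0.56170727] [ 0.54773543 -0.2916655   0.08583184]
```

View pics/c4.png

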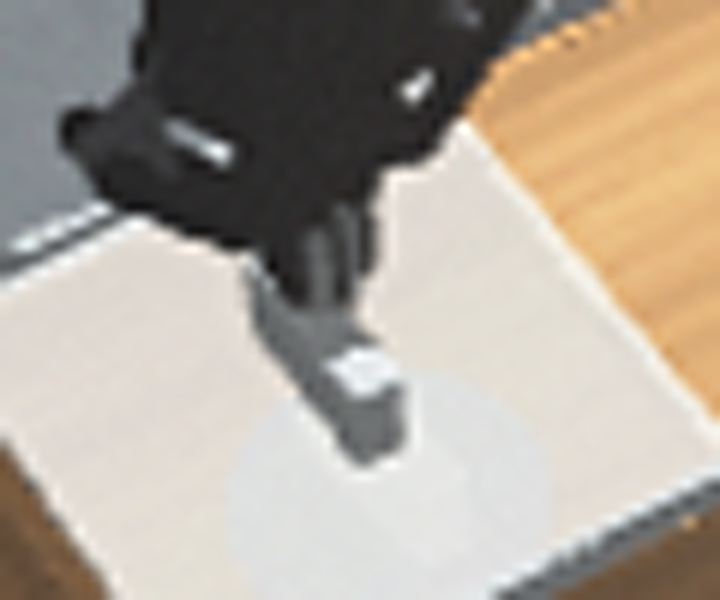

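The two fingertips sit shut at about (325,300), roughly level with the bar's top, so nothing is between them. The tips seem higher than I took them to be. I'll open part way, go lower and close again.

Request:
{"name": "servo_tool", "arguments": {
  "series": [
    {"jaw": 0,"linear": [0,0,1],"rotation": [0,0,0]},
    {"jaw": 0,"linear": [0,0,0],"rotation": [0,0,0]},
    {"jaw": 0,"linear": [0,0,-1],"rotation": [0,0,0]},
    {"jaw": 0,"linear": [0,0,-0.4],"rotation": [0,0,0]},
    {"jaw": 0,"linear": [0,0,-0.3],"rotation": [0,0,0]},
    {"jaw": 0,"linear": [0,0,-0.2],"rotation": [0,0,0]},
    {"jaw": 0,"linear": [0,0,0],"rotation": [0,0,0]},
    {"jaw": 0,"linear": [0,0,0],"rotation": [0,0,0]}
  ]
}}

```text
time_s: 4.2
tool_pos: [0.5476, -0.2916, 0.0763]
orientation: [0.024, 1.0, -0.0, 0.0]
force: [-0.8, 0.0, 0.8]
finger_gap: 0.498
grip_force: 0.0
```

Request:
{"name": "servo_tool", "arguments": {
  "series": [
    {"jaw": -1,"linear": [0,0,0],"rotation": [0,0,0]},
    {"jaw": -1,"linear": [0,0,0],"rotation": [0,0,0]},
    {"jaw": -1,"linear": [0,0,0],"rotation": [0,0,0]},
    {"jaw": -1,"linear": [0,0,0],"rotation": [0,0,0]},
    {"jaw": -1,"linear": [0,0,0],"rotation": [0,0,0]},
    {"jaw": -1,"linear": [0,0,0],"rotation": [0,0,0]},
    {"jaw": -1,"linear": [0,0,0],"rotation": [0,0,0]},
    {"jaw": -1,"linear": [0,0,0],"rotation": [0,0,0]}
  ]
}}

```text
time_s: 5.2
tool_pos: [0.5474, -0.2915, 0.0761]
orientation: [0.024, 1.0, 0.0, 0.0]
force: [-0.2, 0.3, -0.1]
finger_gap: -0.002
grip_force: 0.0
```

Request:
{"name": "servo_tool", "arguments": {
  "series": [
    {"jaw": -1,"linear": [0,0,-0.1],"rotation": [0,0,0]},
    {"jaw": -1,"linear": [0,0,-0.1],"rotation": [0,0,0]},
    {"jaw": -1,"linear": [0,0,-0.1],"rotation": [0,0,0]},
    {"jaw": -1,"linear": [0,0,0],"rotation": [0,0,0]},
    {"jaw": -1,"linear": [0,0,0],"rotation": [0,0,0]},
    {"jaw": -1,"linear": [0,0,0],"rotation": [0,0,0]},
    {"jaw": -1,"linear": [0,0,0],"rotation": [0,0,0]},
    {"jaw": -1,"linear": [0,0,0],"rotation": [0,0,0]}
  ]
}}

```text
time_s: 6.2
tool_pos: [0.5475, -0.2919, 0.0749]
orientation: [0.024, 1.0, -0.0, 0.0]
force: [-3.4, 1.5, 8.0]
finger_gap: -0.0
grip_force: 3.8
```

```bash
python3 - <<'E'
from h import *
a=snap('top','t2')[:,:,::-1]; b=snap('scene','s2')[:,:,::-1]
A=cv2.resize(a[190:240,330:400],(350*8//7,400),interpolation=cv2.INTER_CUBIC)
B=cv2.resize(b[180:240,255:315],(400,400),interpolation=cv2.INTER_CUBIC)
cv2.imwrite('pics/c5.png',np.hstack([A,B]))
o=ctrl.observe(); p=o['tool_pos']; print(o['tool_pos'],o['force'],o['q'])
print((proj('scene',[p])-[255,180])*400/60+[400,0],(proj('top',[p])-[330,190])*[400/70,8])
E
```

```text
[ 0.54749387 -0.29194783  0.07484372] [-3.3938211   0.3960569   8.64624649] [-5.76028855e-01  1.66598089e-01  1.82250291e+00 -7.78458234e-04
  1.15205437e+00 -2.09883138e+00]
[[611.57158463 248.62502855]] [[182.43759084 190.56510512]]
```

View pics/c5.png

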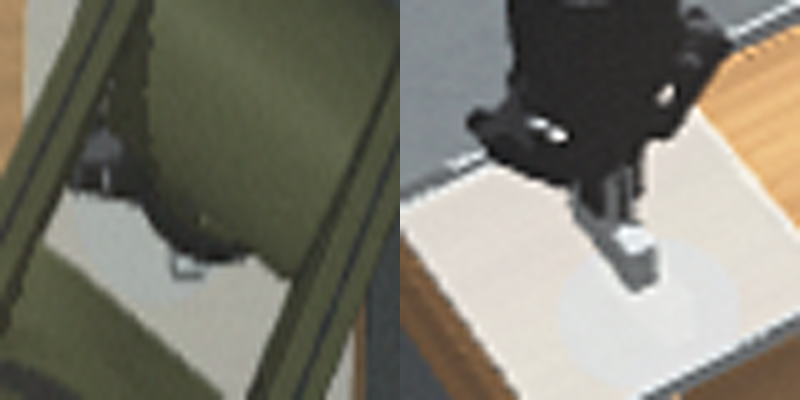

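The fingers have come to rest on top of the bar: the tip is at about (615,216) in the right panel, against a predicted bar-top centre of (605,208). So the real shut tips are about 31 mm above the reported TCP. I'll use that offset, lift, open and go lower.

Request:
{"name": "servo_tool", "arguments": {
  "series": [
    {"jaw": -1,"linear": [0,0,1],"rotation": [0,0,0]},
    {"jaw": 0.4,"linear": [0,0,0.5],"rotation": [0,0,0]},
    {"jaw": 0.4,"linear": [0,0,0],"rotation": [0,0,0]},
    {"jaw": 0.4,"linear": [0,0,0],"rotation": [0,0,0]},
    {"jaw": 0.4,"linear": [0,0,-1.5],"rotation": [0,0,0]},
    {"jaw": 0.4,"linear": [0,0,-0.8],"rotation": [0,0,0]},
    {"jaw": 0.4,"linear": [0,0,-0.7],"rotation": [0,0,0]},
    {"jaw": 0.4,"linear": [0,0,0],"rotation": [0,0,0]}
  ]
}}

```text
time_s: 7.3
tool_pos: [0.5468, -0.2911, 0.0568]
orientation: [0.024, 1.0, 0.001, -0.001]
force: [0.7, 0.4, -0.3]
finger_gap: 0.696
grip_force: 0.0
```

Request:
{"name": "servo_tool", "arguments": {
  "series": [
    {"jaw": 0.4,"linear": [0,0,-0.5],"rotation": [0,0,0]},
    {"jaw": -1,"linear": [0,0,0],"rotation": [0,0,0]},
    {"jaw": -1,"linear": [0,0,0],"rotation": [0,0,0]},
    {"jaw": -1,"linear": [0,0,0],"rotation": [0,0,0]},
    {"jaw": -1,"linear": [0,0,0],"rotation": [0,0,0]},
    {"jaw": -1,"linear": [0,0,0],"rotation": [0,0,0]},
    {"jaw": -1,"linear": [0,0,0],"rotation": [0,0,0]},
    {"jaw": -1,"linear": [0,0,0],"rotation": [0,0,0]}
  ]
}}

```text
time_s: 8.3
tool_pos: [0.5476, -0.2917, 0.0535]
orientation: [0.024, 1.0, -0.0, 0.0]
force: [-0.3, 0.1, 3.9]
finger_gap: 0.183
grip_force: 27.4
```

Gripped: the opening is 15.6 mm on the 16 mm bar. Now I'll slide the guard along (0.0516, 0.9987).

Request:
{"name": "servo_tool", "arguments": {
  "series": [
    {"jaw": -1,"linear": [0.05,1,0.1],"rotation": [0,0,0]},
    {"jaw": -1,"linear": [0.13,2.5,0],"rotation": [0,0,0]},
    {"jaw": -1,"linear": [0.13,2.5,0],"rotation": [0,0,0]},
    {"jaw": -1,"linear": [0.13,2.5,0],"rotation": [0,0,0]},
    {"jaw": -1,"linear": [0.13,2.5,0],"rotation": [0,0,0]},
    {"jaw": -1,"linear": [0.13,2.5,0],"rotation": [0,0,0]},
    {"jaw": -1,"linear": [0.05,1,0],"rotation": [0,0,0]},
    {"jaw": -1,"linear": [0,0,0],"rotation": [0,0,0]}
  ]
}}

```text
time_s: 9.3
tool_pos: [0.555, -0.1456, 0.0536]
orientation: [0.023, 1.0, -0.0, 0.0]
force: [5.3, -2.2, -5.3]
finger_gap: 0.177
grip_force: 26.8
```

Request:
{"name": "servo_tool", "arguments": {
  "series": [
    {"jaw": -1,"linear": [0.01,0.2,0],"rotation": [0,0,0]},
    {"jaw": -1,"linear": [0.01,0.15,0],"rotation": [0,0,0]},
    {"jaw": -1,"linear": [0.01,0.1,0],"rotation": [0,0,0]},
    {"jaw": -1,"linear": [0,0,0],"rotation": [0,0,0]},
    {"jaw": -1,"linear": [0,0,0],"rotation": [0,0,0]},
    {"jaw": -1,"linear": [0,0,0],"rotation": [0,0,0]},
    {"jaw": -1,"linear": [0,0,0],"rotation": [0,0,0]},
    {"jaw": -1,"linear": [0,0,0],"rotation": [0,0,0]}
  ]
}}

```text
time_s: 10.3
tool_pos: [0.555, -0.1457, 0.0536]
orientation: [0.024, 1.0, -0.004, 0.0]
force: [3.7, -16.1, -8.2]
finger_gap: 0.178
grip_force: 26.7
```

The guard is against its open stop (the y force rose to 16 N, with 146 mm of travel). I'll release and clear the view.

Request:
{"name": "servo_tool", "arguments": {
  "series": [
    {"jaw": -1,"linear": [0,-0.4,0],"rotation": [0,0,0]},
    {"jaw": 0,"linear": [0,0,0],"rotation": [0,0,0]},
    {"jaw": 0,"linear": [0,0,0],"rotation": [0,0,0]},
    {"jaw": 0,"linear": [0,0,3],"rotation": [0,0,0]},
    {"jaw": 0,"linear": [0,0,5],"rotation": [0,0,0]},
    {"jaw": 0,"linear": [-2,5,2],"rotation": [0,0,0]},
    {"jaw": 0,"linear": [-2,5.5,2],"rotation": [0,0,0]},
    {"jaw": 0,"linear": [-2,5.5,0],"rotation": [0,0,0]}
  ]
}}

```text
time_s: 11.3
tool_pos: [0.4956, 0.0156, 0.1769]
orientation: [0.024, 1.0, -0.0, 0.002]
force: [0.7, 0.4, 0.5]
finger_gap: 0.497
grip_force: 0.0
```

```bash
python3 - <<'E'
from h import *
a=snap('top','t3')[:,:,::-1]; b=snap('scene','s3')[:,:,::-1]
A=cv2.resize(a[172:252,328:408],(600,600),interpolation=cv2.INTER_CUBIC)
B=cv2.resize(a[180:245,270:345],None,fx=2.6,fy=2.6,interpolation=cv2.INTER_CUBIC)
o=np.zeros((600,800,3),np.uint8); o[:,:600]=A; o[:B.shape[0],600:600+B.shape[1]]=B[:,:200]
B=cv2.resize(b[190:255,245:310],(200,200),interpolation=cv2.INTER_CUBIC); o[300:500,600:]=B
cv2.imwrite('pics/c6.png',o)
E
```

```text
(no output)
```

View pics/c6.png

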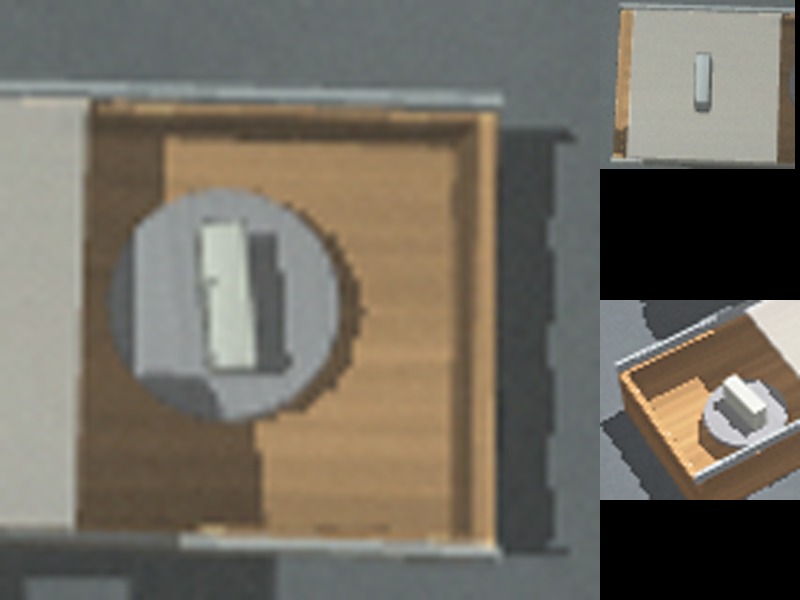

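The bay is open. The lid's bar-top corners are at about (205,222), (247,220), (256,368) and (213,370), and its flange spans x 107–342 and y 187–422. The guard's bar top is at about (704,82) in the upper inset.

```bash
python3 - <<'E'
from h import *
f=lambda p:((p[0]+.5)/7.5-.5+328,(p[1]+.5)/7.5-.5+172)
B=np.array([ray('top',*f(p),.062)[:2] for p in[(205,222),(247,220),(256,368),(213,370)]])
print(np.round(B,4),'c',B.mean(0)); v=B[0]+B[1]-B[2]-B[3]; print('lid x yaw',np.degrees(np.arctan2(v[1],v[0])),np.linalg.norm(v)/2,np.linalg.norm(B[0]-B[1]))
print('flange',ray('top',*f((224.5,304.5)),.03), ray('top',*f((107,304.5)),.03)-ray('top',*f((342,304.5)),.03))
print('guard bar',ray('top',(104+.5)/2.6-.5+270,82.5/2.6-.5+180,.106))
E
```

```text
[[ 0.5849 -0.2743]
 [ 0.5853 -0.2901]
 [ 0.5297 -0.2917]
 [ 0.5292 -0.2757]] c [ 0.55726999 -0.28296296]
lid x yaw 1.5366693013257837 0.05570043938302143 0.015758969731492628
flange [ 0.55690809 -0.28285001  0.03      ] [0.00174574 0.09020817 0.        ]
guard bar [ 0.55418288 -0.1489528   0.106     ]
```

Request:
{"name": "servo_tool", "arguments": {
  "series": [
    {"jaw": 0.2,"linear": [1.22,-5.94,0],"rotation": [0,0,0.015]},
    {"jaw": 0.2,"linear": [1.22,-5.94,0],"rotation": [0,0,0.015]},
    {"jaw": 0.2,"linear": [1.22,-5.94,0],"rotation": [0,0,0.015]},
    {"jaw": 0.2,"linear": [1.22,-5.94,-0.7],"rotation": [0,0,0.015]},
    {"jaw": 0.2,"linear": [1.22,-5.94,-2],"rotation": [0,0,0.015]},
    {"jaw": 0.2,"linear": [0,0,-5],"rotation": [0,0,0]},
    {"jaw": 0.2,"linear": [0,0,-4],"rotation": [0,0,0]},
    {"jaw": 0.2,"linear": [0,0,-2.5],"rotation": [0,0,0]}
  ]
}}

```text
time_s: 12.4
tool_pos: [0.5542, -0.2815, 0.0294]
orientation: [-0.013, 1.0, 0.001, -0.002]
force: [-0.3, 0.6, 0.3]
finger_gap: 0.597
grip_force: 0.0
```

Request:
{"name": "servo_tool", "arguments": {
  "series": [
    {"jaw": 0.2,"linear": [0.25,0,-1],"rotation": [0,0,0]},
    {"jaw": 0.2,"linear": [0,0,-0.8],"rotation": [0,0,0]},
    {"jaw": 0.2,"linear": [0,0,-0.4],"rotation": [0,0,0]},
    {"jaw": -1,"linear": [0,0,0],"rotation": [0,0,0]},
    {"jaw": -1,"linear": [0,0,0],"rotation": [0,0,0]},
    {"jaw": -1,"linear": [0,0,0],"rotation": [0,0,0]},
    {"jaw": -1,"linear": [0,0,0],"rotation": [0,0,0]},
    {"jaw": -1,"linear": [0,0,0],"rotation": [0,0,0]}
  ],
  "squeeze": 40
}}

```text
time_s: 13.4
tool_pos: [0.5592, -0.2821, 0.0116]
orientation: [-0.014, 1.0, -0.0, 0.001]
force: [-0.3, 0.2, 5.3]
finger_gap: 0.201
grip_force: 40.1
```

The lid is gripped (17 mm opening). Before moving, I'll refine the grinder's mouth with a circle fit from both cameras.

```bash
python3 - <<'E'
from h import *
from scipy.optimize import least_squares
im=cv2.imread('pics/top0.png'); g=cv2.cvtColor(im,cv2.COLOR_BGR2GRAY)[192:252,162:242]
big=cv2.resize(g,None,fx=8,fy=8,interpolation=cv2.INTER_CUBIC)
for th in(150,165,180):
    m=(big>th).astype(np.uint8); cs,_=cv2.findContours(m,cv2.RETR_EXTERNAL,cv2.CHAIN_APPROX_NONE)
    c=max(cs,key=cv2.contourArea)[:,0]; h=cv2.convexHull(c)[:,0]
    P=np.array([ray('top',(u+.5)/8-.5+162,(v+.5)/8-.5+192,.1)[:2] for u,v in h])
    s=least_squares(lambda q:np.hypot(*(P-q[:2]).T)-q[2],[.535,.174,.056],loss='soft_l1',f_scale=.001)
    print(th,len(P),np.round(s.x,4),np.abs(s.fun).max())
# scene view: bore/rim edges of the rim
b=cv2.imread('pics/scene0.png'); cv2.imwrite('pics/c7.png',cv2.resize(b[130:190,365:420],(733,600)[:2],interpolation=cv2.INTER_CUBIC) if 0 else cv2.resize(b[132:187,363:423],(780,585),interpolation=cv2.INTER_LANCZOS4))
E
```

```text
150 38 [0.534  0.1759 0.0549] 0.00952551697949204
165 39 [0.5341 0.1754 0.0548] 0.00859160405337936
180 24 [0.5333 0.1693 0.0503] 0.008838375509617732
```

View pics/c7.png

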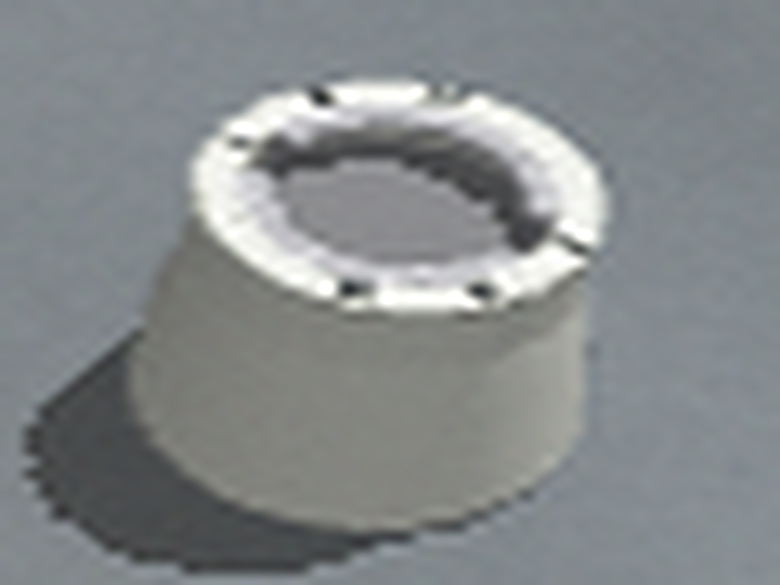

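The scene crop shows the rim at x 190–608 and y 78–308. The slot notches are near (265,157) and (528,240), with their single ribs at (240,143) and (578,245).

```bash
python3 - <<'E'
from h import *
from scipy.optimize import least_squares
def fit(P):
    s=least_squares(lambda q:np.hypot(*(P-q[:2]).T)-.056,[.535,.174],loss='soft_l1',f_scale=.0007); return np.round(s.x,4),np.round(np.median(np.abs(s.fun)),4)
for n,(v0,v1,u0,u1) in dict(top=(192,252,162,242),scene=(132,187,363,423)).items():
    g=cv2.cvtColor(cv2.imread(f'pics/{n}0.png'),cv2.COLOR_BGR2GRAY)[v0:v1,u0:u1]
    big=cv2.resize(g,None,fx=8,fy=8,interpolation=cv2.INTER_LINEAR)
    for th in(160,175,190,205):
        m=(big>th).astype(np.uint8); cs,_=cv2.findContours(m,cv2.RETR_EXTERNAL,cv2.CHAIN_APPROX_NONE)
        h=cv2.convexHull(np.vstack(cs))[:,0]
        P=np.array([ray(n,(u+.5)/8-.5+u0,(v+.5)/8-.5+v0,.1)[:2] for u,v in h])
        print(n,th,fit(P),P.min(0).round(4),P.max(0).round(4))
f=lambda p:((p[0]+.5)/13-.5+363,(p[1]+.5)/13-.5+132)
for a,b in[((240,143),(578,245)),((265,157),(528,240))]:
    a,b=[ray('scene',*f(p),.1)[:2] for p in(a,b)]; s=b-a; print((a+b)/2,np.degrees(np.arctan2(s[1],s[0])),np.linalg.norm(s))
for a,b in[((360,112),(245,470)),((460,187),(148,397))]:
    a,b=[ray('top',(p[0]+.5)/10-.5+162,(p[1]+.5)/10-.5+192,.1)[:2] for p in(a,b)]; s=a-b; print('top',(a+b)/2,np.degrees(np.arctan2(s[1],s[0])))
for a,b in[((320,95),(485,290)),((440,90),(350,288))]:
    a,b=[ray('scene',*f(p),.1)[:2] for p in(a,b)]; s=b-a; print((a+b)/2,np.degrees(np.arctan2(s[1],s[0])))
E
```

```text
top 160 (array([0.5347, 0.1744]), np.float64(0.0002)) [0.4784 0.1184] [0.5904 0.2302]
top 175 (array([0.535 , 0.1743]), np.float64(0.0008)) [0.4791 0.1194] [0.5897 0.2295]
top 190 (array([0.533 , 0.1748]), np.float64(0.0016)) [0.4797 0.1211] [0.5875 0.2288]Traceback (most recent call last):
  File "<stdin>", line 10, in <module>
    return _nx.concatenate(arrs, 0, dtype=dtype, casting=casting)
           ~~~~~~~~~~~~~~~^^^^^^^^^^^^^^^^^^^^^^^^^^^^^^^^^^^^^^^
ValueError: need at least one array to concatenate
```

```bash
python3 - <<'E'
from h import *
from scipy.optimize import least_squares
def fit(P):
    s=least_squares(lambda q:np.hypot(*(P-q[:2]).T)-.056,[.535,.174],loss='soft_l1',f_scale=.0007); return np.round(s.x,4),np.round(np.median(np.abs(s.fun)),4)
n='scene';v0,v1,u0,u1=132,187,363,423
g=cv2.cvtColor(cv2.imread(f'pics/{n}0.png'),cv2.COLOR_BGR2GRAY)[v0:v1,u0:u1]
big=cv2.resize(g,None,fx=8,fy=8,interpolation=cv2.INTER_LINEAR)
for th in(175,190,205):
    m=(big>th).astype(np.uint8); cs,_=cv2.findContours(m,cv2.RETR_EXTERNAL,cv2.CHAIN_APPROX_NONE)
    if not cs: continue
    h=cv2.convexHull(np.vstack(cs))[:,0]
    P=np.array([ray(n,(u+.5)/8-.5+u0,(v+.5)/8-.5+v0,.1)[:2] for u,v in h])
    print(n,th,fit(P),P.min(0).round(4),P.max(0).round(4))
f=lambda p:((p[0]+.5)/13-.5+363,(p[1]+.5)/13-.5+132)
ft=lambda p:((p[0]+.5)/10-.5+162,(p[1]+.5)/10-.5+192)
def ax(n,F,a,b):
    a,b=[ray(n,*F(p),.1)[:2] for p in(a,b)]; s=b-a; print(n,((a+b)/2).round(4),np.degrees(np.arctan2(s[1],s[0])).round(1),np.linalg.norm(s).round(4))
for a,b in[((240,143),(578,245)),((265,157),(528,240)),((320,95),(485,290)),((440,90),(350,288))]: ax('scene',f,a,b)
for a,b in[((370,455),(235,123)),((245,470),(360,112)),((148,397),(460,187))]: ax('top',ft,a,b)
E
```

```text
scene 175 (array([0.5326, 0.1779]), np.float64(0.0012)) [0.4741 0.121 ] [0.5901 0.2351]
scene 190 (array([0.5323, 0.1777]), np.float64(0.0006)) [0.4749 0.1215] [0.5892 0.2343]
scene 205 (array([0.5323, 0.1778]), np.float64(0.0003)) [0.4757 0.1222] [0.5883 0.2337]
scene [0.5209 0.1914] 29.2 0.0989
scene [0.5203 0.1874] 28.2 0.0774
scene [0.519  0.1907] -11.2 0.0879
scene [0.517  0.1905] -59.1 0.0884
top [0.5361 0.1744] 23.6 0.1
top [0.5355 0.1742] -16.4 0.1016
top [0.535  0.1737] -56.5 0.1012
```

Request:
{"name": "servo_tool", "arguments": {
  "series": [
    {"jaw": -1,"linear": [0,0,0.5],"rotation": [0,0,0]},
    {"jaw": -1,"linear": [0,0,2.5],"rotation": [0,0,0]},
    {"jaw": -1,"linear": [0,0,5],"rotation": [0,0,0]},
    {"jaw": -1,"linear": [0,0,5],"rotation": [0,0,0]},
    {"jaw": -1,"linear": [-0.15,3,0],"rotation": [0,0,0.0384]},
    {"jaw": -1,"linear": [-0.25,5,0],"rotation": [0,0,0.0384]},
    {"jaw": -1,"linear": [-0.25,5.5,0],"rotation": [0,0,0.0384]},
    {"jaw": -1,"linear": [-0.25,5.5,0],"rotation": [0,0,0.0384]}
  ]
}}

```text
time_s: 14.4
tool_pos: [0.5482, -0.09, 0.1394]
orientation: [-0.091, 0.996, 0.0, -0.001]
force: [0.8, 0.5, -0.4]
finger_gap: 0.202
grip_force: 39.1
```

Request:
{"name": "servo_tool", "arguments": {
  "series": [
    {"jaw": -1,"linear": [-0.25,5.5,0],"rotation": [0,0,0.0384]},
    {"jaw": -1,"linear": [-0.25,5.5,0],"rotation": [0,0,0.0384]},
    {"jaw": -1,"linear": [-0.25,5.5,0],"rotation": [0,0,0.0384]},
    {"jaw": -1,"linear": [-0.25,5,0],"rotation": [0,0,0.0384]},
    {"jaw": -1,"linear": [-0.25,3.3,0],"rotation": [0,0,0.0384]},
    {"jaw": -1,"linear": [-0.11,2,0],"rotation": [0,0,0.0384]},
    {"jaw": -1,"linear": [0,0,0],"rotation": [0,0,0]},
    {"jaw": -1,"linear": [0,0,0],"rotation": [0,0,0]}
  ]
}}

```text
time_s: 15.4
tool_pos: [0.5358, 0.1754, 0.1401]
orientation: [-0.204, 0.979, -0.0, -0.0]
force: [-0.1, -0.5, -1.6]
finger_gap: 0.198
grip_force: 39.2
```

Request:
{"name": "servo_tool", "arguments": {
  "series": [
    {"jaw": -1,"linear": [0.08,0.06,-1.5],"rotation": [0,0,0]},
    {"jaw": -1,"linear": [0,0,-1.5],"rotation": [0,0,0]},
    {"jaw": -1,"linear": [0,0,-0.2],"rotation": [0,0,0]},
    {"jaw": -1,"linear": [0,0,-0.2],"rotation": [0,0,0]},
    {"jaw": -1,"linear": [0,0,-0.2],"rotation": [0,0,0]},
    {"jaw": -1,"linear": [0,0,-0.2],"rotation": [0,0,0]},
    {"jaw": -1,"linear": [0,0,0],"rotation": [0,0,0]},
    {"jaw": -1,"linear": [0,0,0],"rotation": [0,0,0]}
  ]
}}

```text
time_s: 16.4
tool_pos: [0.5368, 0.1769, 0.1028]
orientation: [-0.204, 0.979, -0.0, 0.0]
force: [-0.0, -0.2, -1.7]
finger_gap: 0.196
grip_force: 39.1
```

Request:
{"name": "servo_tool", "arguments": {
  "series": [
    {"jaw": -1,"linear": [0,0,-0.15],"rotation": [0,0,0]},
    {"jaw": -1,"linear": [0,0,-0.15],"rotation": [0,0,0]},
    {"jaw": -1,"linear": [0,0,-0.15],"rotation": [0,0,0]},
    {"jaw": -1,"linear": [0,0,-0.15],"rotation": [0,0,0]},
    {"jaw": -1,"linear": [0,0,-0.1],"rotation": [0,0,0]},
    {"jaw": -1,"linear": [0,0,0],"rotation": [0,0,0]},
    {"jaw": -1,"linear": [0,0,0],"rotation": [0,0,0]},
    {"jaw": -1,"linear": [0,0,0],"rotation": [0,0,0]}
  ]
}}

```text
time_s: 17.4
tool_pos: [0.5367, 0.1769, 0.0956]
orientation: [-0.204, 0.979, -0.0, 0.0]
force: [-0.3, -0.3, -0.5]
finger_gap: 0.199
grip_force: 39.1
```

Still almost free at z=0.0956, so the plug appears to be in the bore. On down to home.

Request:
{"name": "servo_tool", "arguments": {
  "series": [
    {"jaw": -1,"linear": [0,0,-0.15],"rotation": [0,0,0]},
    {"jaw": -1,"linear": [0,0,-0.15],"rotation": [0,0,0]},
    {"jaw": -1,"linear": [0,0,-0.1],"rotation": [0,0,0]},
    {"jaw": -1,"linear": [0,0,-0.1],"rotation": [0,0,0]},
    {"jaw": -1,"linear": [0,0,0],"rotation": [0,0,0]},
    {"jaw": -1,"linear": [0,0,0],"rotation": [0,0,0]},
    {"jaw": -1,"linear": [0,0,0],"rotation": [0,0,0]},
    {"jaw": -1,"linear": [0,0,0],"rotation": [0,0,0]}
  ]
}}

```text
time_s: 18.4
tool_pos: [0.5368, 0.1769, 0.0911]
orientation: [-0.204, 0.979, 0.0, 0.0]
force: [-3.3, 0.2, 5.9]
finger_gap: 0.202
grip_force: 39.9
```

The lid is home: the TCP is at the predicted 0.0911 with the flange seated. I'll release, then go and shut the guard.

Request:
{"name": "servo_tool", "arguments": {
  "series": [
    {"jaw": 0.2,"linear": [0,0,0.05],"rotation": [0,0,0]},
    {"jaw": 0.2,"linear": [0,0,0],"rotation": [0,0,0]},
    {"jaw": 0.2,"linear": [0,0,0],"rotation": [0,0,0]},
    {"jaw": 0.2,"linear": [0,0,2],"rotation": [0,0,0]},
    {"jaw": 0.2,"linear": [0,0,4],"rotation": [0,0,0]},
    {"jaw": 0.2,"linear": [0.26,-4.61,0],"rotation": [0,0,-0.0656]},
    {"jaw": 0.2,"linear": [0.26,-4.61,0],"rotation": [0,0,-0.0656]},
    {"jaw": 0.2,"linear": [0.26,-4.61,0],"rotation": [0,0,-0.0656]}
  ]
}}

```text
time_s: 19.4
tool_pos: [0.5452, 0.0374, 0.1531]
orientation: [-0.106, 0.994, -0.0, 0.001]
force: [1.3, -0.0, -0.1]
finger_gap: 0.596
grip_force: 0.0
```

Request:
{"name": "servo_tool", "arguments": {
  "series": [
    {"jaw": 0.2,"linear": [0.26,-4.61,0],"rotation": [0,0,-0.0656]},
    {"jaw": 0.2,"linear": [0.26,-4.61,0],"rotation": [0,0,-0.0656]},
    {"jaw": 0.2,"linear": [0.26,-4.61,0],"rotation": [0,0,-0.0656]},
    {"jaw": 0.2,"linear": [0.26,-4.61,0],"rotation": [0,0,-0.0656]},
    {"jaw": 0.2,"linear": [0,0,-3],"rotation": [0,0,0]},
    {"jaw": 0.2,"linear": [0,0,-3],"rotation": [0,0,0]},
    {"jaw": 0.2,"linear": [0,0,-2],"rotation": [0,0,0]},
    {"jaw": 0.2,"linear": [0,0,0],"rotation": [0,0,0]}
  ]
}}

```text
time_s: 20.4
tool_pos: [0.554, -0.1454, 0.0699]
orientation: [0.024, 1.0, 0.0, -0.001]
force: [0.4, 0.5, 1.1]
finger_gap: 0.607
grip_force: 0.0
```

Request:
{"name": "servo_tool", "arguments": {
  "series": [
    {"jaw": 0.2,"linear": [0.05,0,-1],"rotation": [0,0,0]},
    {"jaw": 0.2,"linear": [0,0,-0.5],"rotation": [0,0,0]},
    {"jaw": -1,"linear": [0,0,0],"rotation": [0,0,0]},
    {"jaw": -1,"linear": [0,0,0],"rotation": [0,0,0]},
    {"jaw": -1,"linear": [0,0,0],"rotation": [0,0,0]},
    {"jaw": -1,"linear": [0,0,0],"rotation": [0,0,0]},
    {"jaw": -1,"linear": [0,0,0],"rotation": [0,0,0]},
    {"jaw": -1,"linear": [0,0,0],"rotation": [0,0,0]}
  ],
  "squeeze": 25
}}

```text
time_s: 21.4
tool_pos: [0.5557, -0.1459, 0.0566]
orientation: [0.024, 1.0, -0.0, 0.0]
force: [-1.1, 0.6, 2.6]
finger_gap: 0.18
grip_force: 27.2
```

Request:
{"name": "servo_tool", "arguments": {
  "series": [
    {"jaw": -1,"linear": [-0.05,-1,0],"rotation": [0,0,0]},
    {"jaw": -1,"linear": [-0.13,-2.5,0],"rotation": [0,0,0]},
    {"jaw": -1,"linear": [-0.13,-2.5,0],"rotation": [0,0,0]},
    {"jaw": -1,"linear": [-0.13,-2.5,0],"rotation": [0,0,0]},
    {"jaw": -1,"linear": [-0.13,-2.5,0],"rotation": [0,0,0]},
    {"jaw": -1,"linear": [-0.13,-2.5,0],"rotation": [0,0,0]},
    {"jaw": -1,"linear": [-0.05,-1,0],"rotation": [0,0,0]},
    {"jaw": -1,"linear": [0,0,0],"rotation": [0,0,0]}
  ]
}}

```text
time_s: 22.4
tool_pos: [0.5482, -0.2923, 0.0566]
orientation: [0.024, 1.0, -0.001, 0.001]
force: [-0.2, -0.3, 6.0]
finger_gap: 0.179
grip_force: 27.5
```

Request:
{"name": "servo_tool", "arguments": {
  "series": [
    {"jaw": -1,"linear": [-0.01,-0.2,0],"rotation": [0,0,0]},
    {"jaw": -1,"linear": [-0.01,-0.2,0],"rotation": [0,0,0]},
    {"jaw": -1,"linear": [-0.01,-0.2,0],"rotation": [0,0,0]},
    {"jaw": -1,"linear": [-0.01,-0.15,0],"rotation": [0,0,0]},
    {"jaw": -1,"linear": [0,0,0],"rotation": [0,0,0]},
    {"jaw": -1,"linear": [0,0,0],"rotation": [0,0,0]},
    {"jaw": -1,"linear": [0,0,0],"rotation": [0,0,0]},
    {"jaw": -1,"linear": [0,0,0],"rotation": [0,0,0]}
  ]
}}

```text
time_s: 23.4
tool_pos: [0.548, -0.2954, 0.0565]
orientation: [0.024, 1.0, 0.002, -0.0]
force: [-0.2, 7.7, 8.6]
finger_gap: 0.182
grip_force: 27.9
```

The guard is shut against its stop (149.7 mm of travel back). Back to the lid.

Request:
{"name": "servo_tool", "arguments": {
  "series": [
    {"jaw": 0.2,"linear": [0,0.2,0],"rotation": [0,0,0]},
    {"jaw": 0.2,"linear": [0,0,0],"rotation": [0,0,0]},
    {"jaw": 0.2,"linear": [0,0,0],"rotation": [0,0,0]},
    {"jaw": 0.2,"linear": [0,0,4],"rotation": [0,0,0]},
    {"jaw": 0.2,"linear": [0,0,6],"rotation": [0,0,0]},
    {"jaw": 0.2,"linear": [-0.12,5.3,0],"rotation": [0,0,0.051]},
    {"jaw": 0.2,"linear": [-0.12,5.3,0],"rotation": [0,0,0.051]},
    {"jaw": 0.2,"linear": [-0.12,5.3,0],"rotation": [0,0,0.051]}
  ]
}}

```text
time_s: 24.4
tool_pos: [0.5435, -0.1362, 0.156]
orientation: [-0.053, 0.999, -0.0, 0.0]
force: [0.2, -1.3, 0.1]
finger_gap: 0.597
grip_force: 0.0
```

Request:
{"name": "servo_tool", "arguments": {
  "series": [
    {"jaw": 0.2,"linear": [-0.12,5.3,0],"rotation": [0,0,0.051]},
    {"jaw": 0.2,"linear": [-0.12,5.3,0],"rotation": [0,0,0.051]},
    {"jaw": 0.2,"linear": [-0.12,5.3,0],"rotation": [0,0,0.051]},
    {"jaw": 0.2,"linear": [-0.12,5.3,0],"rotation": [0,0,0.051]},
    {"jaw": 0.2,"linear": [-0.12,5.3,0],"rotation": [0,0,0.051]},
    {"jaw": 0.2,"linear": [-0.12,4.8,0],"rotation": [0,0,0.051]},
    {"jaw": 0.2,"linear": [0,0,0],"rotation": [0,0,0]},
    {"jaw": 0.2,"linear": [0,0,0],"rotation": [0,0,0]}
  ]
}}

```text
time_s: 25.4
tool_pos: [0.5365, 0.1752, 0.1557]
orientation: [-0.204, 0.979, -0.0, -0.0]
force: [0.1, 0.3, 0.2]
finger_gap: 0.6
grip_force: 0.0
```

```bash
python3 - <<'E'
from h import *
a=snap('top','t4')[:,:,::-1]; b=snap('scene','s4')[:,:,::-1]
A=cv2.resize(a[170:260,262:412],(660,396),interpolation=cv2.INTER_CUBIC)[:396,260:]
B=cv2.resize(b[120:190,360:430],(400,396),interpolation=cv2.INTER_CUBIC)
cv2.imwrite('pics/c8.png',np.hstack([A,B]))
E
```

```text
(no output)
```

View pics/c8.png

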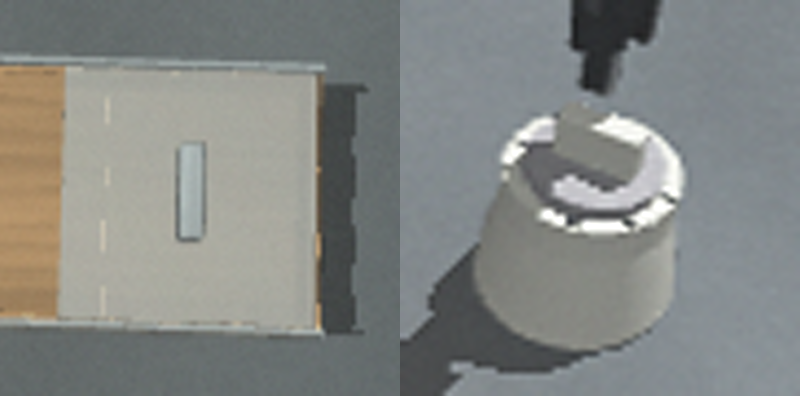

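The guard is shut (bar at about (190,192)), and the lid sits level in the mouth with its bar along the slots (about (600,140)). Now I'll descend and grip.

Request:
{"name": "servo_tool", "arguments": {
  "series": [
    {"jaw": 0.2,"linear": [0.03,0.15,-3],"rotation": [0,0,0]},
    {"jaw": 0.2,"linear": [0,0,-2],"rotation": [0,0,0]},
    {"jaw": 0.2,"linear": [0,0,-1.2],"rotation": [0,0,0]},
    {"jaw": -1,"linear": [0,0,0],"rotation": [0,0,0]},
    {"jaw": -1,"linear": [0,0,0],"rotation": [0,0,0]},
    {"jaw": -1,"linear": [0,0,0],"rotation": [0,0,0]},
    {"jaw": -1,"linear": [0,0,0],"rotation": [0,0,0]},
    {"jaw": -1,"linear": [0,0,0],"rotation": [0,0,0]}
  ],
  "squeeze": 50
}}

```text
time_s: 26.5
tool_pos: [0.5376, 0.1773, 0.0949]
orientation: [-0.204, 0.979, -0.0, 0.001]
force: [0.9, -0.4, 2.5]
finger_gap: 0.194
grip_force: 52.5
```

Request:
{"name": "servo_tool", "arguments": {
  "series": [
    {"jaw": -1,"linear": [0,0,0],"rotation": [0,0,-0.05]},
    {"jaw": -1,"linear": [0,-0.03,0],"rotation": [0,0,-0.1]},
    {"jaw": -1,"linear": [0,-0.03,0],"rotation": [0,0,-0.1]},
    {"jaw": -1,"linear": [0,-0.03,0],"rotation": [0,0,-0.1]},
    {"jaw": -1,"linear": [0,-0.03,0],"rotation": [0,0,-0.1]},
    {"jaw": -1,"linear": [0,-0.03,0],"rotation": [0,0,-0.1]},
    {"jaw": -1,"linear": [0,0,0],"rotation": [0,0,0]},
    {"jaw": -1,"linear": [0,0,0],"rotation": [0,0,0]}
  ]
}}

```text
time_s: 27.5
tool_pos: [0.5379, 0.1753, 0.095]
orientation: [0.069, 0.998, -0.0, 0.001]
force: [2.6, -3.8, 4.5]
finger_gap: 0.195
grip_force: 52.9
```

```bash
python3 - <<'E'
from h import *
o=ctrl.observe(); m=R.from_quat(o['orientation']).as_matrix(); print(np.degrees(np.arctan2(m[1,1],m[0,1]))-90,o['moment'],o['force'],o['tool_pos'])
E
```

```text
-7.870341850800742 [-0.63064687 -0.29744614  0.09091604] [ 2.63011283 -3.82403687  4.48120155] [0.53788361 0.17529894 0.09496826]
```

Request:
{"name": "servo_tool", "arguments": {
  "series": [
    {"jaw": -1,"linear": [0,-0.02,0],"rotation": [0,0,-0.08]},
    {"jaw": -1,"linear": [0,-0.02,0],"rotation": [0,0,-0.06]},
    {"jaw": -1,"linear": [0,0,0],"rotation": [0,0,-0.04]},
    {"jaw": -1,"linear": [0,0,0],"rotation": [0,0,0]},
    {"jaw": -1,"linear": [0,0,0],"rotation": [0,0,0]},
    {"jaw": -1,"linear": [0,0,0],"rotation": [0,0,0]},
    {"jaw": -1,"linear": [0,0,0],"rotation": [0,0,0]},
    {"jaw": -1,"linear": [0,0,0],"rotation": [0,0,0]}
  ]
}}

```text
time_s: 28.5
tool_pos: [0.5378, 0.1747, 0.095]
orientation: [0.158, 0.987, -0.0, 0.001]
force: [0.8, -5.8, 5.3]
finger_gap: 0.196
grip_force: 53.0
```

```bash
python3 - <<'E'
from h import *
o=ctrl.observe(); m=R.from_quat(o['orientation']).as_matrix(); print(np.degrees(np.arctan2(m[1,1],m[0,1]))-90,o['moment'],o['force'],o['tool_pos'],o['grip_force'])
E
```

```text
-18.175921014611873 [-0.92134872 -0.28816044  0.12361816] [ 0.75128996 -5.7623407   5.25742874] [0.53779766 0.17467145 0.09496523] 53.020395040512085
```

```bash
python3 -c "
from cell import ctrl
print(ctrl.finish_job())"
```

```text
the job is handed in; nothing more can be done
None
```

The job is handed in at about 28.5 s: the lid is home in the grinder, the guard is shut again, and the gripper still holds the lid about 42° clockwise from where it went in, against the spring (angle from the arm's own readings; I had no picture left to check it).

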